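# Clamp an insole for edge trimming

### The job

Get the orange insole ready for edge trimming on the clamping board, using the fingertips and never a grip: first push it gently by its toe along the board until its heel nests snugly against both brass rollers, next swing the steel clamp strap round over the insole's waist until it meets its stop, keeping the red cam lever up, and then push that lever all the way down so that the rubber pad clamps the insole. Slide and push only: pick nothing up, and leave the tools and supplies round the board where they are.

Things in the scene. Friction and masses are not known exactly. Their poses are not given: they have to be found in the camera images.
- jig: Clamping board, plywood with a cork face, 124 x 300 mm, fixed. Origin: centre of its underside, on the desk. z is up; +y runs along its length to the end where the insole's toe points; -x is the long side nearer the robot. The cork face is 20 mm above the desk. The clamp's post stands at x = 37, y = -48 mm; a thin steel pin at x = 56, y = -33 mm, 53 mm above the desk, stops the strap's tail.
- nest_heel (a point): Point on the board, 24 mm above the desk, where the rearmost point of the insole's heel lies when the insole is home, touching both brass rollers. The rollers (upright, freely turning, 10 mm thick, 14 mm high) stand 25 and 27 mm either side of it in the board's x and 8 mm nearer the toe end, so that the round heel nests between them.
- insole_heel (a point): Rearmost point of the heel of the orange insole (75 mm wide, 52 mm wide at the heel, 214 mm long, 8 mm thick, about 60 g, flat, loose on the cork face), half-way up its edge. It starts 18 to 40 mm from home, its length roughly along the board, and slides easily.
- insole_toe (a point): Foremost point of the insole's toe, half-way up its edge (4 mm above the cork), 212 mm from insole_heel. Pushed here straight along the board towards the rollers (the board's -y), the insole slides with less than 1 N; a push of 5 to 7 N then makes the two rollers centre its heel.
- insole: The orange insole itself: origin in the middle of its length, at its underside; its +y axis points along its length to the heel, its z is up.
- strap_pivot (a point): Point on the vertical axis about which the clamp strap swings, 50 mm above the desk.
- strap_nose (a point): End of the strap's round nose, at half thickness. The strap is a dark steel bar 22 mm wide, 8 mm thick; it reaches 87 mm from the pivot to this nose, with a 27 mm tail the other way. Lever up, its underside is 46 mm above the desk (6 mm lower with the lever down). 57 mm from the pivot a brass nut and spindle rise to 67 mm above the desk, and the pad hangs below, 3 mm clear of the insole's top.
- strap (a joint): Swing of the strap about the vertical post, rad: 0 parked along the board's +y beside the insole; grows as the nose swings towards the board's -x side (anticlockwise seen from above), to the stop at 1.57, straight across the insole's waist. Starts at 0 to 0.35. Stiff pivot (0.2 N m: 3 N at 65 mm from the pivot); stays where it is left.
- pad_face (a point): Centre of the underside of the rubber pad (19 mm across), which presses on the insole's waist; the pad is sprung.
- lever (a joint): Cam lever, rad: 0 up, 65 degrees above level; 1.13 level, fully down. Starts at 0 to 0.2. It turns on a level pin atop the post and goes round with the strap, always leaning away from the strap's nose, over the tail. Push its nose-facing upper side, away from the nose and downward. Stiff (0.32 N m: 4 to 5 N at its end), stays where left; its eccentric lowers the strap onto the insole.
- lever_pin (a point): Middle of the lever's pin, on the strap's swing axis, 65 mm above the desk.
- lever_tip (a point): Point on the centre line of the lever's red plastic grip (round, 13 to 17 mm thick), 98 mm from lever_pin and 8 mm from the grip's rounded end. The red grip begins 40 mm from lever_pin.
- sanding_block: Cork sanding block, 41 x 76 x 25 mm, loose on the desk beyond the board's heel end. Leave alone.
- edge_tool: Edge beveler with a turned wooden handle, 161 mm long, loose on the desk to the left. Leave alone.
- tape_roll: Roll of tape, 90 mm across, 18 mm high, loose on the desk to the left. Leave alone.
- glue_bottle: White glue bottle with a blue nozzle, 48 mm across, 141 mm tall, standing to the right of the board. Leave alone.
- pad: The rubber pad's body (it moves with the strap; origin at the strap's pivot axis, at desk height while the lever is up).

How it is judged:
On the way, in this order (a step that is already met when the one before it is completed fails the run):
1. the insole has been pushed home: its heel against both rollers, lying along the board (horizontal distance between insole_heel and nest_heel below 0.005 m and angle between the y axis of insole and the y axis of jig, either way round below 0.12 rad and height (world z) of each of insole_toe, insole_heel below 0.03 m), for 0.2 s.
2. the strap has been swung round to its stop over the waist, the lever still up, the insole still home (horizontal distance between insole_heel and nest_heel below 0.005 m and angle between the y axis of insole and the y axis of jig, either way round below 0.12 rad and value of joint strap above 1.47 rad and value of joint lever below 0.45 rad), for 0.2 s.
3. the lever has been pushed fully down and the pad clamps the insole (value of joint strap above 1.47 rad and value of joint lever above 1.05 rad and contact force between pad and insole above 3 N), for 0.2 s.
At the end, for the whole second after the job is handed in: The insole lies flat and at rest, its heel within 5 mm of home at the rollers and its length within 0.12 rad of the board's; the strap is at its stop (above 1.47 rad), the lever is down (above 1.05 rad), and the pad presses on the insole with more than 3 N (all of step 1 and all of step 3 and linear speed of insole below 0.01 m/s); the robot touches nothing.
It fails at once if the insole was lifted or tipped off the board (height (world z) of any of insole_toe, insole_heel above 0.04 m).
It fails at once if the insole was gripped or pushed hard (over 35 N) (contact force between the fingers and insole above 35 N).
It fails at once if the lever was pushed down before the strap was over the insole (value of joint lever above 0.7 rad and value of joint strap below 1.35 rad).
It fails at once if a tool or supply round the board was moved (by more than 25 mm), lifted or knocked over (distance of any of sanding_block, edge_tool, tape_roll, glue_bottle from where it was at the start of the episode above 0.025 m or angle between glue_bottle's own z axis and vertical above 0.5 rad).
It also fails if it takes over 61 s, if anything falls off the work surface, if the arm or the gripper's body presses on something with over 40 N, if the wrist force passes 120 N, or if a joint passes its speed limit or range.

### The arm

A 6-joint arm with a two-finger parallel gripper is mounted at the origin on the work surface; the furniture and walls round the work are solid. World frame = base frame: x ahead of the robot, y to its left, z up, the work surface at z = 0. Lengths are in m, angles in rad, forces in N, time in s.
With the tool pointing down it reaches from about 0.35 to 0.775 m from the base axis. Payload 7.3 kg.
Tool frame: the origin (TCP) lies midway between the tips of the shut fingers; the grasp point (between the pads) lies 19 mm behind it (robot.grasp_offset is the z of the grasp point in the tool frame, in m); z points along the fingers, y is the direction in which the jaws open and shut (so a half turn about z gives the same grasp; the last joint's range is limited). The gripper opens to 92 mm and grips with 3 to 60 N. Pads are 19 mm wide; open, the fingers measure 130 mm over their backs; the gripper's body (75 mm by 190 mm) begins 47 mm behind the grasp point.
Start: joints at [1.197, 0.342, 1.524, -0, 1.275, -0.146], TCP at [0.119, 0.511, 0.227] pointing down, gripper open.
Joint ranges: [-2.53, 2.53], [-0.77, 2.02], [0.04, 2.7], [-1, 4.14], [0.28, 2.66], [-3.11, 3.11]. Speed limits (rad/s): [2.57, 2.57, 3.14, 3.14, 3.14, 3.14].

### API

Orientations are given as [roll, pitch, yaw] about the fixed x, y, z axes, in that order (R = Rz(yaw) Ry(pitch) Rx(roll)).
In Python, from cell import observe, imaging, workorder, robot gives the robot as it stands. The module is installed in compiled form; this text tells all that it offers.
- The arm moves only by the tool send_rows, never from a script. Its argument "series" is a list of rows, each a list of 7 numbers: the shift along the tool's x, y, z in m, then the turn, a rotation vector about the tool's x, y, z in rad, then the closure, from 0 (fully open) to 1 (shut). A call has 1 to 5 rows; each row shifts and turns the commanded pose from where the row before left it, along the tool's axes as they then stand; what a row does not reach is not made up. A row lasts 1/12 s, in which the tool goes at most 41.7 mm and 7.16 degrees, less where a joint would pass 70% of its speed; a pose out of reach is approached as far as the arm can. A call is refused whole if a number of a shift passes 0.0417 or a number of a turn 0.125, either way. A call with a gripper value outside its range is refused whole. The fingers move at their own pace and stop on an object; "newtons" is the grip in N (left out, the last holds). Time passes only in rows, so rows that do not move let the fingers close. It gives the time, the measured TCP pose, the force and the opening at its end, in the units of the state.
- observe(): the state, without advancing time (a new reading comes with each control period).
- imaging.read_camera(name): name is "side" or "top"; returns a dict with "color" (420x560x3 uint8, red, green, blue), "range_z" (420x560 float32, m along the optical axis (not along the pixel's ray), 0 where there is no reading), "vfov" (degrees; the focal length in pixels is half the picture's height over the tangent of half this angle, whatever the lens; pixels are square), "cx", "cy" (the principal point, pixels), "T" (4x4, takes a point from camera to world coordinates). Camera axes: x right, y down, z forward; pixel columns grow to the right and rows downward; lengths in m; the calibration is good to about 2 mm. A picture is of the moment at which its call begins.
- workorder.hand_in(): hands the job in, once; it reports no verdict.
The state is a dict: "time": time; "qpos": joint angles; "qvel": joint speeds; "joint_efforts": joint torques, N m; "tool_pos": TCP position; "tool_rot": TCP orientation; "contact_force": force on the tool from outside, world axes, zero at the start; "torque": the same for the moment, N m; "opening": finger opening in m.
Only numpy, scipy, OpenCV 4.12 (cv2) and the standard library are available. Lean on these libraries where they do the work, as an engineer would, in place of code of your own. Each camera call takes 0.05 s, during which the arm holds its last target.

## Working session

There is one attempt and no reset: what is moved stays moved. The work goes in short steps, Python scripts to look and compute and a tool call to move; the robot and the scene stay as the last step left them, time stands still between calls to the robot, and variables do not carry over. Pictures are saved under pics/ and viewed, and the job is handed in when it is done.

Besides the shell and the picture viewer there is one more tool, called after "Request:" by a JSON object that holds its "name" and its "arguments", one argument or row to a line. send_rows: Moves the arm, as the interface text tells. Its arguments: {"type":"object","properties":{"series":{"type":"array","items":{"type":"array","items":{"type":"number"}}},"newtons":{"type":"number"}},"required":["series"]}

```bash
mkdir -p pics
python3 - <<'E'
from cell import observe, imaging, workorder, robot
import cv2,numpy as np
print(observe())
for n in("top","side"):
    d=imaging.read_camera(n); cv2.imwrite(f"pics/{n}0.png",d["color"][:,:,::-1]); print(n,d["vfov"],d["cx"],d["cy"],d["T"].round(4).tolist(),(d["range_z"]>0).mean())
    np.savez(f"{n}0.npz",**d)
E
```

```text
{'time': 0.0, 'qpos': array([ 1.19702554e+00,  3.42722126e-01,  1.52502709e+00,  1.81625362e-05,
        1.27535917e+00, -1.46016895e-01]), 'qvel': array([-4.51275127e-05, -1.76410922e-04,  2.11599514e-03,  1.46229060e-03,
       -1.37498817e-03,  1.83504101e-04]), 'joint_efforts': array([ 7.21149427e-04, -4.31253254e+01, -2.44213986e+01,  7.17723859e-02,
        5.60727145e-02, -1.55006587e-04]), 'tool_pos': array([0.11837399, 0.51107118, 0.22604174]), 'tool_rot': array([-3.14009558e+00, -2.37719638e-04,  2.91383328e+00]), 'contact_force': array([-0.00673443, -0.31539197,  0.21040239]), 'torque': array([-0.00789725,  0.01849468, -0.01243342]), 'opening': 0.091742628489466}
top 52.01314589998296 276.7855873186636 213.78139947844664 [[0.0274, -0.9904, 0.1357, 0.2361], [-0.9996, -0.0263, 0.0097, 0.0158], [-0.006, -0.1359, -0.9907, 1.2591], [0.0, 0.0, 0.0, 1.0]] 0.9959396258503401
side 54.741005690394104 282.06708877394175 209.290050320382 [[0.8992, -0.2659, 0.3475, -0.0189], [-0.4374, -0.5647, 0.6999, -0.8344], [0.0101, -0.7813, -0.6241, 0.8675], [0.0, 0.0, 0.0, 1.0]] 0.9938647959183673
```

View pics/top0.png

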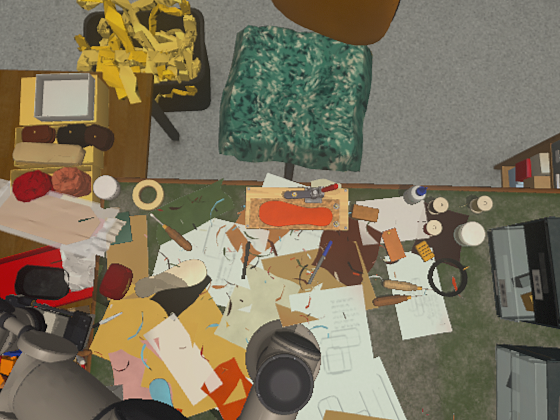

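View pics/side0.png

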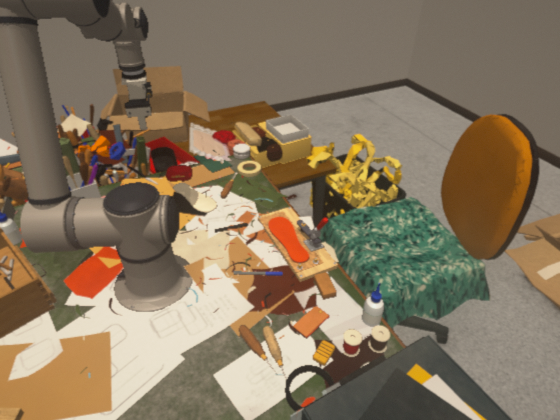

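The top view shows the board lengthwise at (247–348, 187–230). The insole is orange at (260–332, 215), the clamp is at (283–340, 190), and the sanding block is at (365, 213), so the heel end is to the right. I'll zoom in.

Run:
```python
import cv2,numpy as np
t=np.load("top0.npz")["color"][:,:,::-1]; s=np.load("side0.npz")["color"][:,:,::-1]
cv2.imwrite("pics/topz.png",cv2.resize(t[175:245,235:365],None,fx=6,fy=6,interpolation=cv2.INTER_CUBIC))
cv2.imwrite("pics/sidez.png",cv2.resize(s[195:305,245:375],None,fx=5.4,fy=5.4,interpolation=cv2.INTER_CUBIC))
```

```text
(no output)
```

View pics/topz.png

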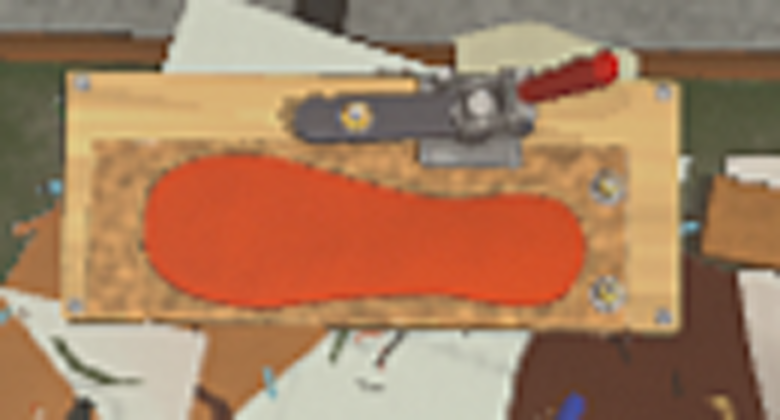

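View pics/sidez.png

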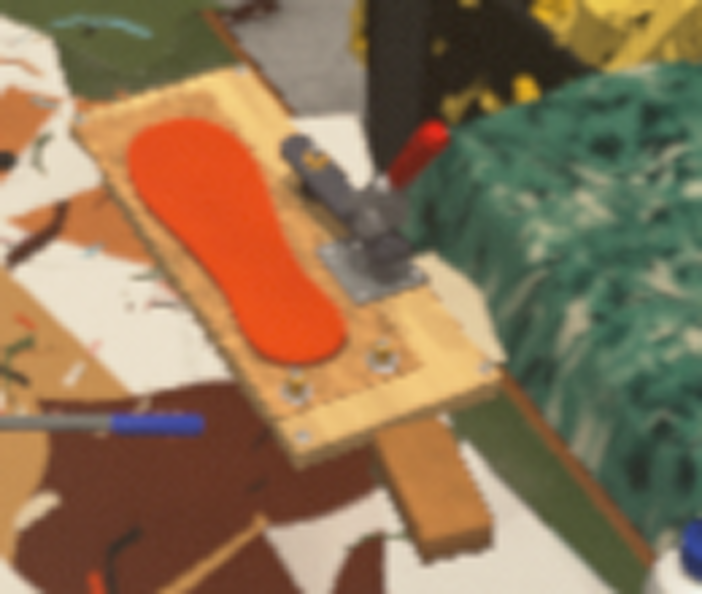

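```bash
cat > h.py <<'E'
import cv2,numpy as np
def ray(d,u,v,z):
    f=210/np.tan(np.radians(float(d["vfov"]))/2);T=d["T"]
    r=T[:3,:3]@np.array([(u-d["cx"])/f,(v-d["cy"])/f,1]);o=T[:3,3]
    return o+r*(z-o[2])/r[2]
def proj(d,p):
    f=210/np.tan(np.radians(float(d["vfov"]))/2);T=d["T"]
    q=T[:3,:3].T@(np.asarray(p)-T[:3,3]); return np.array([d["cx"]+f*q[0]/q[2],d["cy"]+f*q[1]/q[2]])
def orange(d,roi):
    h=cv2.cvtColor(d["color"],cv2.COLOR_RGB2HSV);m=((h[...,0]<13)&(h[...,1]>190)&(h[...,2]>130)).astype(np.uint8)
    k=np.zeros_like(m);a,b,c,e=roi;k[a:b,c:e]=m[a:b,c:e]
    n,l,s,_=cv2.connectedComponentsWithStats(k);i=1+np.argmax(s[1:,4]);return (l==i).astype(np.uint8)
def insole(d,roi,z=.028):
    m=orange(d,roi);big=cv2.resize(m.astype(np.float32),None,fx=8,fy=8,interpolation=cv2.INTER_LINEAR)
    c=max(cv2.findContours((big>.5).astype(np.uint8),0,cv2.CHAIN_APPROX_NONE)[0],key=len)[:,0]
    return np.array([ray(d,(u+.5)/8-.5,(v+.5)/8-.5,z) for u,v in c])
E
cat > m.py <<'E'
import sys;from h import *
d=np.load(sys.argv[1]);roi=(195,240,240,360) if 'top' in sys.argv[1] else (200,300,250,340)
C=insole(d,roi)[:,:2]
# board-frame
print("insole bbox",C.min(0).round(4),C.max(0).round(4))
c=C.mean(0)
from scipy.spatial.distance import cdist
D=cdist(C,C);i,j=np.unravel_index(D.argmax(),D.shape);print("extremes",C[i].round(4),C[j].round(4),D.max().round(4), "angle dir",np.arctan2(*(C[i]-C[j])[::1]).round(3))
E
python3 m.py top0.npz; python3 m.py side0.npz
python3 - <<'E'
from h import *
t=np.load("top0.npz");s=np.load("side0.npz")
Z=lambda u,v:(235+(u+.5)/6-.5,175+(v+.5)/6-.5)
S=lambda u,v:(245+(u+.5)/5.4-.5,195+(v+.5)/5.4-.5)
for n,(u,v),z in [("cTL",(66,72),.02),("cTR",(680,82),.02),("cBL",(64,320),.02),("cBR",(680,328),.02),("sTL",(83,82),.021),("sTR",(663,92),.021),("sBL",(75,305),.021),("sBR",(663,317),.021),("rolU",(606,187),.034),("rolD",(606,293),.034),("nut",(356,116),.067),("post",(484,105),.072),("tip end",(605,68),.155)]:
    print(n,ray(t,*Z(u,v),z).round(4))
for n,(u,v),z in [("rolU",(382,356),.034),("rolD",(295,386),.034),("nut",(316,159),.067),("sTL",(240,70),.021),("sTR",(486,369),.021),("sBR",(303,435),.021)]:
    print("side",n,ray(s,*S(u,v),z).round(4))
# sanity: top depth
R=t["range_z"];f=210/np.tan(np.radians(float(t["vfov"]))/2)
for u,v in [(296,215),(316,192),(336,186),(294,194),(250,190)]:
    z=R[v,u];p=t["T"]@np.array([(u-t["cx"])/f*z,(v-t["cy"])/f*z,z,1]);print(u,v,p[:3].round(4))
E
```

```text
insole bbox [ 0.3706 -0.1299] [0.4436 0.0782]
extremes [0.4234 0.0782] [ 0.3936 -0.1299] 0.2103 angle dir 0.142
insole bbox [ 0.3679 -0.1346] [0.4444 0.0815]
extremes [0.414  0.0815] [ 0.4009 -0.1346] 0.2165 angle dir 0.06
cTL [0.4839 0.1216 0.02  ]
cTR [ 0.4867 -0.1781  0.02  ]
cBL [0.3621 0.118  0.02  ]
cBR [ 0.3662 -0.1787  0.02  ]
sTL [0.4789 0.113  0.021 ]
sTR [ 0.4814 -0.1697  0.021 ]
sBL [0.3694 0.1129 0.021 ]
sBR [ 0.3712 -0.1704  0.021 ]
rolU [ 0.4317 -0.1407  0.034 ]
rolD [ 0.3805 -0.1412  0.034 ]
nut [ 0.457  -0.0192  0.067 ]
post [ 0.4629 -0.0786  0.072 ]
tip end [ 0.4648 -0.1244  0.155 ]
side rolU [ 0.4286 -0.1502  0.034 ]
side rolD [ 0.3771 -0.1496  0.034 ]
side nut [ 0.4531 -0.0282  0.067 ]
side sTL [0.4777 0.1133 0.021 ]
side sTR [ 0.4809 -0.1716  0.021 ]
side sBR [ 0.3709 -0.1711  0.021 ]
296 215 [ 0.4025 -0.0276  0.0293]
316 192 [ 0.4619 -0.0802  0.0789]
336 186 [ 0.4637 -0.1253  0.1594]
294 194 [ 0.4571 -0.0194  0.0653]
250 190 [0.4745 0.1085 0.0176]
```

Run:
```python
from h import *
t=np.load("top0.npz");s=np.load("side0.npz")
def pc(d,u,v):
    z=d["range_z"][v,u];f=210/np.tan(np.radians(float(d["vfov"]))/2)
    return (d["T"]@np.array([(u-d["cx"])/f*z,(v-d["cy"])/f*z,z,1]))[:3]
print("side pts");
for u,v in [(303,224),(315,260),(299,266),(310,230),(325,220),(292,240)]: print(u,v,pc(s,u,v).round(4),s["color"][v,u])
for p in [(.457,-.0192,.067),(.4317,-.1407,.034),(.3805,-.1412,.034)]:
    q=proj(s,p);print(q,(q-np.array([245,195])+.5)*5.4-.5)
# colour/height listing top around rollers
a=np.array([[ (pc(t,u,v)[2]*1000).round() for u in range(331,342)] for v in range(203,228)]).astype(int);print(a)
h=np.array([[ (pc(t,u,v)[2]*1000).round() for u in range(280,345)] for v in range(182,204)]).astype(int)
for r in h: print(*['%3d'%x for x in r])
```

```text
side pts
303 224 [ 0.4565 -0.0218  0.0609] [162 126  79]
315 260 [ 0.4319 -0.1432  0.0282] [151 113  56]
299 266 [ 0.3786 -0.1457  0.03  ] [150 110  51]
310 230 [ 0.4673 -0.0472  0.0528] [127 118 111]
325 220 [ 0.462  -0.1294  0.157 ] [201  43  28]
292 240 [ 0.4109 -0.0392  0.0273] [224  77  28]
[302.83414002 221.93985848] [314.5043561  147.67523577]
[314.63704458 258.02999436] [378.24004074 342.56196956]
[298.90730261 263.73079998] [293.2994341  373.34631988]
[[20 21 19 24 26 25 22 25 22 24 17]
 [21 24 20 21 35 39 32 23 18 18 18]
 [21 23 24 22 38 38 38 23 23 16 17]
 [18 18 21 21 35 38 34 27 19 20 20]
 [18 18 21 26 29 19 25 23 17 24 18]
 [18 18 21 27 20 23 18 26 20 16 14]
 [22 22 20 23 24 23 22 16 17 19 19]
 [20 21 22 23 23 20 22 21 16 16 19]
 [21 22 20 22 21 23 21 23 20 19 20]
 [27 20 17 26 16 18 19 17 19 22 15]
 [29 19 23 19 20 23 20 23 19 14 21]
 [30 17 20 18 18 23 22 22 20 23 22]
 [29 22 20 20 20 22 25 24 22 19 17]
 [29 26 25 21 23 22 24 20 20 15 19]
 [29 21 23 23 25 20 21 19 20 19 20]
 [26 24 20 20 21 24 21 21 22 20 16]
 [32 19 21 17 22 22 23 20 18 18 20]
 [26 20 20 20 21 20 21 
[... 5300 characters left out ...]
  20  21  15  21  19  22  23  18  25  24  26  20  22  25  24  26  21  26  25  31  27  24  18  25  20  21  18  15  19  19  20  21  18  21  23  20  19  19  17  28  16  21  19  19  23
 28  27  29  28  27  30  22  23  21  23  19  18  17  21  18  20  24  16  19  20  21  19  19  19  18  21  22  25  23  19  23  22  24  16  26  21  25  22  25  25  22  20  23  22  22  22  24  23  24  21  23  20  20  24  22  20  20  22  18  27  15  20  21  18  18
 28  27  34  23  30  31  28  25  30  30  19  23  18  21  20  21  21  23  20  21  21  19  20  18  19  19  19  22  21  17  20  24  18  22  24  23  19  21  20  22  23  21  21  22  21  23  20  20  25  18  19  20  21  19  24  26  25  22  25  22  24  17  19  17  18
```

Run:
```python
from h import *
t=np.load("top0.npz");C=insole(t,(195,240,240,360))[:,:2]
ph=.008;ex=np.array([np.cos(ph),np.sin(ph)]);ey=np.array([-np.sin(ph),np.cos(ph)]);o=np.array([.425,-.029])
B=np.c_[(C-o)@ex,(C-o)@ey]*1000
for e in(1,-1):
  for k in(2,4,8,15):
    s=B[:,1]*e;q=B[s>s.max()-k];print(e,k,s.max().round(1),"x",q[:,0].min().round(1),q[:,0].max().round(1),((q[:,0].min()+q[:,0].max())/2).round(1))
def pc(d,u,v):
    z=d["range_z"][v,u];f=210/np.tan(np.radians(float(d["vfov"]))/2)
    return (d["T"]@np.array([(u-d["cx"])/f*z,(v-d["cy"])/f*z,z,1]))[:3].round(3)
for q in[(290,150),(300,165),(290,100),(330,165),(310,60),(418,192),(148,193)]:print(q,pc(t,*q))
```

```text
1 2 107.2 x -34.3 0.7 -16.8
1 4 107.2 x -36.1 3.3 -16.4
1 8 107.2 x -40.0 7.1 -16.4
1 15 107.2 x -45.7 12.3 -16.7
-1 2 100.7 x -33.7 -13.0 -23.4
-1 4 100.7 x -39.2 -7.9 -23.6
-1 8 100.7 x -42.9 -4.0 -23.5
-1 15 100.7 x -48.1 0.2 -23.9
(290, 150) [ 0.658 -0.01  -0.185]
(300, 165) [ 0.627 -0.049 -0.27 ]
(290, 100) [ 0.841 -0.006 -0.19 ]
(330, 165) [ 0.624 -0.155 -0.246]
(310, 60) [ 0.99  -0.073 -0.187]
(418, 192) [ 0.465 -0.356  0.102]
(148, 193) [0.46  0.412 0.004]
```

Request:
{"name": "send_rows", "arguments": {
  "series": [
    [0,0,0,0,0,0.12,1],
    [0,0,0,0,0,0.12,1],
    [0,0,0,0,0,0.12,1],
    [0,0,0,0,0,0.12,1],
    [0,0,0,0,0,0.12,1]
  ],
  "newtons": 10
}}

```text
time: 0.52
tool_pos: [0.1185, 0.5112, 0.2263]
tool_rot: [-3.141, 0.0, 2.308]
contact_force: [0.3, -0.7, -0.3]
opening: 0.0629
```

Request:
{"name": "send_rows", "arguments": {
  "series": [
    [0,0,0,0,0,0.122,1],
    [0,0,0,0,0,0.122,1],
    [0,0,0,0,0,0.122,1],
    [0,0,0,0,0,0.122,1],
    [0,0,0,0,0,0.122,1]
  ]
}}

```text
time: 0.93
tool_pos: [0.1184, 0.5112, 0.2263]
tool_rot: [-3.141, 0.001, 1.698]
contact_force: [-0.0, 0.8, 0.6]
opening: 0.03
```

Request:
{"name": "send_rows", "arguments": {
  "series": [
    [0,0,0,0,0,0.119,1],
    [-0.03,0.02,0,0,0,0,1],
    [-0.03,0.022,0,0,0,0,1],
    [-0.03,0.022,0,0,0,0,1],
    [-0.03,0.022,0,0,0,0,1]
  ]
}}

```text
time: 1.35
tool_pos: [0.2065, 0.3912, 0.2263]
tool_rot: [-3.141, 0.001, 1.586]
contact_force: [1.1, 0.1, -0.7]
opening: 0.0012
```

Request:
{"name": "send_rows", "arguments": {
  "series": [
    [-0.03,0.022,0.01,0,0,0,1],
    [-0.03,0.022,0.01,0,0,0,1],
    [-0.03,0.022,0.01,0,0,0,1],
    [-0.03,0.022,0.01,0,0,0,1],
    [-0.03,0.022,0.01,0,0,0,1]
  ]
}}

```text
time: 1.77
tool_pos: [0.3188, 0.2426, 0.1763]
tool_rot: [3.142, -0.0, 1.585]
contact_force: [0.5, 0.1, 1.4]
opening: 0.0006
```

Request:
{"name": "send_rows", "arguments": {
  "series": [
    [-0.03,0.022,0.015,0,0,0,1],
    [-0.03,0.022,0.015,0,0,0,1],
    [-0.03,0.022,0.015,0,0,0,1],
    [-0.018,0.022,0.015,0,0,0,1],
    [0,0.002,0.015,0,0,0,1]
  ]
}}

```text
time: 2.18
tool_pos: [0.4135, 0.1344, 0.1011]
tool_rot: [3.139, 0.0, 1.581]
contact_force: [1.2, 0.0, 0.4]
opening: 0.0004
```

Request:
{"name": "send_rows", "arguments": {
  "series": [
    [0,0,0.03,0,0,0,1],
    [0,0,0.02,0,0,0,1],
    [0,0,0.012,0,0,0,1],
    [0,0,0.005,0,0,0,1],
    [0,0,0,0,0,0,1]
  ]
}}

```text
time: 2.6
tool_pos: [0.409, 0.1373, 0.0337]
tool_rot: [-3.139, 0.0, 1.585]
contact_force: [0.5, 0.4, -0.1]
opening: 0.0005
```

```bash
cat > shot.py <<'E'
import sys;from cell import observe,imaging
from h import *
n=sys.argv[1];o=observe();print(o["time"],o["tool_pos"].round(4),o["tool_rot"].round(3),o["contact_force"].round(1))
for c,(a,b,x,y) in(("top",(165,245,225,365)),("side",(160,305,235,405))):
    d=imaging.read_camera(c);np.savez(f"{c}{n}.npz",**d)
    im=d["color"][a:b,x:y,::-1];k=4;cv2.imwrite(f"pics/{c}_{n}.png",cv2.resize(im,None,fx=k,fy=k,interpolation=cv2.INTER_CUBIC))
E
python3 shot.py 1; python3 -c "
import cv2,numpy as np
a=cv2.imread('pics/top_1.png');b=cv2.imread('pics/side_1.png');print(a.shape,b.shape)"
```

```text
2.6 [0.409  0.1373 0.0337] [-3.139  0.     1.585] [ 0.5  0.4 -0.1]
(320, 560, 3) (580, 680, 3)
```

View pics/side_1.png

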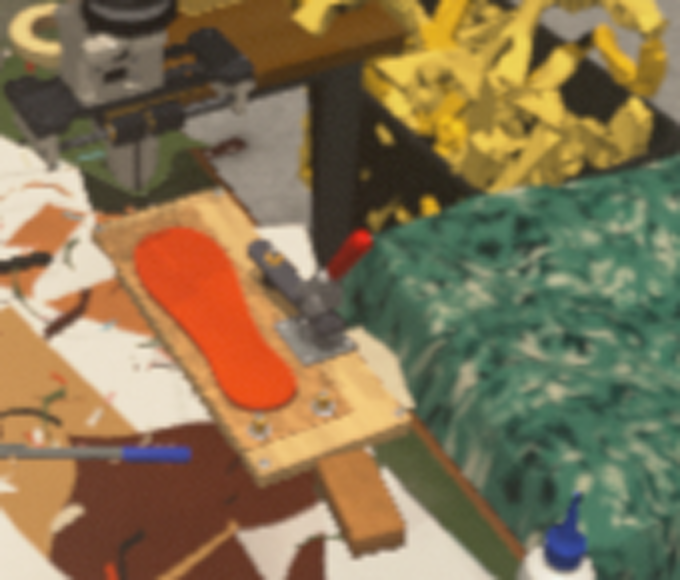

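View pics/top_1.png

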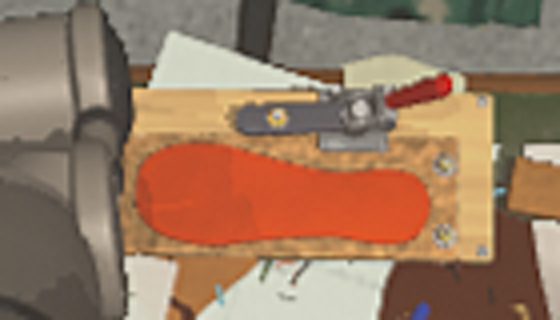

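The side view shows the shut fingers hanging just past the toe end of the board, around (140, 170), with everything else untouched. I'll lower to about half the insole's thickness and approach.

Request:
{"name": "send_rows", "arguments": {
  "series": [
    [0,-0.001,0.006,0,0,0.005,1],
    [0,-0.001,0.004,0,0,0,1],
    [-0.015,0,0,0,0,0,1],
    [-0.015,0,0,0,0,0,1],
    [-0.008,0,0,0,0,0,1]
  ]
}}

```text
time: 3.12
tool_pos: [0.408, 0.0987, 0.0248]
tool_rot: [3.141, 0.0, 1.58]
contact_force: [-0.4, -0.1, -0.8]
opening: -0.0001
```

Request:
{"name": "send_rows", "arguments": {
  "series": [
    [-0.003,0,0,0,0,0,1],
    [-0.003,0,0,0,0,0,1],
    [-0.003,0,0,0,0,0,1],
    [-0.003,0,0,0,0,0,1]
  ]
}}

```text
time: 3.45
tool_pos: [0.4084, 0.0876, 0.0248]
tool_rot: [3.141, -0.0, 1.58]
contact_force: [-0.3, -0.3, 0.6]
opening: 0.0006
```

Request:
{"name": "send_rows", "arguments": {
  "series": [
    [-0.003,0,0,0,0,0,1],
    [-0.003,0,0,0,0,0,1],
    [-0.002,0,0,0,0,0,1],
    [-0.002,0,0,0,0,0,1]
  ]
}}

```text
time: 3.78
tool_pos: [0.4084, 0.0774, 0.0247]
tool_rot: [3.141, -0.0, 1.58]
contact_force: [-0.0, 2.4, -0.1]
opening: 0.0004
```

```bash
python3 shot.py 2
```

```text
3.7833 [0.4084 0.0774 0.0247] [ 3.141 -0.     1.58 ] [-0.   2.4 -0.1]
```

View pics/side_2.png

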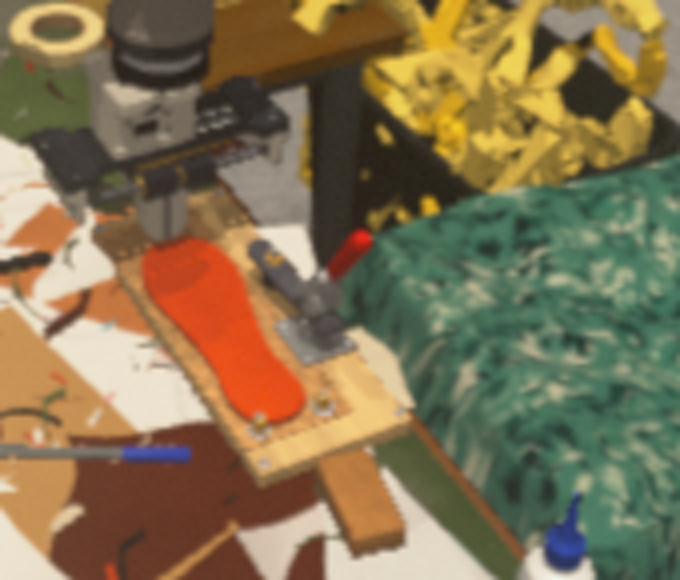

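The heel at (262, 422) has moved close to the rollers and the force has risen to 2.4 N. I'll continue in small steps.

Request:
{"name": "send_rows", "arguments": {
  "series": [
    [-0.001,0,0,0,0,0,1],
    [-0.001,0,0,0,0,0,1],
    [0,0,0,0,0,0,1]
  ]
}}

```text
time: 4.13
tool_pos: [0.4084, 0.0754, 0.0247]
tool_rot: [-3.142, 0.0, 1.58]
contact_force: [0.4, 1.6, 0.4]
opening: 0.0003
```

Request:
{"name": "send_rows", "arguments": {
  "series": [
    [-0.001,0,0,0,0,0,1],
    [-0.001,0,0,0,0,0,1],
    [0,0,0,0,0,0,1]
  ]
}}

```text
time: 4.38
tool_pos: [0.4084, 0.0734, 0.0247]
tool_rot: [-3.142, -0.0, 1.58]
contact_force: [-0.1, 0.9, 0.0]
opening: 0.0004
```

Request:
{"name": "send_rows", "arguments": {
  "series": [
    [-0.001,0,0,0,0,0,1],
    [-0.001,0,0,0,0,0,1],
    [0,0,0,0,0,0,1]
  ]
}}

```text
time: 4.63
tool_pos: [0.4084, 0.0713, 0.0247]
tool_rot: [-3.142, -0.0, 1.58]
contact_force: [0.5, 1.1, -0.6]
opening: 0.0004
```

Request:
{"name": "send_rows", "arguments": {
  "series": [
    [-0.001,0,0,0,0,0,1],
    [-0.001,0,0,0,0,0,1],
    [0,0,0,0,0,0,1]
  ]
}}

```text
time: 4.88
tool_pos: [0.4085, 0.0695, 0.0247]
tool_rot: [3.141, -0.0, 1.579]
contact_force: [0.1, 2.0, 0.3]
opening: 0.0008
```

```bash
python3 shot.py 3;python3 m.py side3.npz
```

```text
4.8833 [0.4085 0.0695 0.0247] [ 3.141 -0.     1.579] [0.1 2.  0.3]
insole bbox [ 0.3702 -0.1556] [0.4454 0.0551]
extremes [0.4228 0.0551] [ 0.3993 -0.1554] 0.2118 angle dir 0.111
```

View pics/side_3.png

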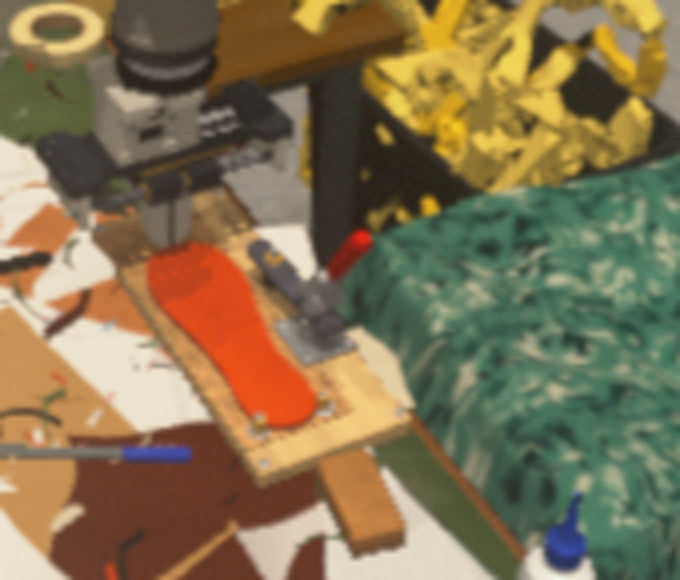

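View pics/top_3.png

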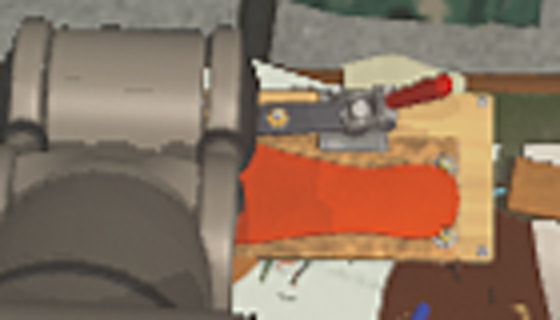

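The heel is now at (458, 200) in the top crop, between both rollers. I'll press on to 5–7 N.

Request:
{"name": "send_rows", "arguments": {
  "series": [
    [-0.001,0,0,0,0,0,1],
    [-0.001,0,0,0,0,0,1],
    [0,0,0,0,0,0,1]
  ]
}}

```text
time: 5.23
tool_pos: [0.4084, 0.0678, 0.0247]
tool_rot: [3.141, -0.001, 1.58]
contact_force: [0.8, 5.7, 0.8]
opening: 0.0004
```

Request:
{"name": "send_rows", "arguments": {
  "series": [
    [0,0,0,0,0,0,1],
    [0,0,0,0,0,0,1],
    [0,0,0,0,0,0,1]
  ]
}}

```text
time: 5.48
tool_pos: [0.4085, 0.0677, 0.0247]
tool_rot: [3.141, -0.0, 1.58]
contact_force: [0.1, 5.5, -0.2]
opening: 0.0006
```

```bash
python3 shot.py 4;python3 - <<'E'
from h import *
t=np.load("top4.npz");C=insole(t,(195,240,240,360))[:,:2]
print("max -y",C[:,1].min())
q=C[C[:,1]<C[:,1].min()+.006];print((q[:,0].min()+q[:,0].max())/2)
t0=np.load("top0.npz");C=insole(t0,(195,240,240,360))[:,:2]
print("before",C[:,1].min(),C[:,1].max())
E
```

```text
5.4833 [0.4085 0.0677 0.0247] [ 3.141 -0.     1.58 ] [ 0.1  5.5 -0.2]
max -y -0.1528774525400156
0.4064260075339937
before -0.1299099280943487 0.07822902907509494
```

View pics/top_4.png

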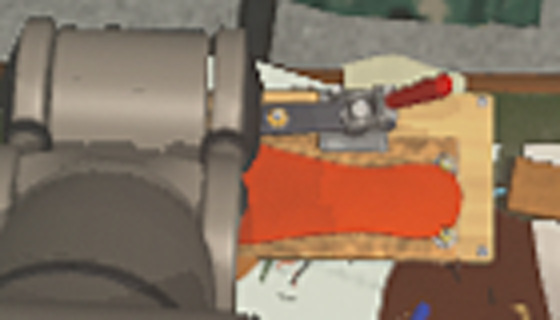

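Request:
{"name": "send_rows", "arguments": {
  "series": [
    [0.005,0,0,0,0,0,1],
    [0.015,0,0,0,0,0,1],
    [0.01,0.02,-0.02,0,0,0,1],
    [0,0.022,-0.01,0,0,0,1],
    [0,0.022,0,0,0,0,1]
  ]
}}

```text
time: 6.0
tool_pos: [0.474, 0.0986, 0.0567]
tool_rot: [3.138, 0.001, 1.581]
contact_force: [0.7, -0.2, -0.5]
opening: 0.0004
```

Request:
{"name": "send_rows", "arguments": {
  "series": [
    [0,0.024,0,0,0,0,1],
    [0,0,0,0,0,0,1]
  ]
}}

```text
time: 6.17
tool_pos: [0.5009, 0.098, 0.0554]
tool_rot: [3.136, 0.001, 1.58]
contact_force: [-1.3, -0.8, -0.3]
opening: 0.0004
```

```bash
python3 shot.py 5;python3 - <<'E'
from h import *
t=np.load("top5.npz");C=insole(t,(195,240,240,360))[:,:2]
print(C.min(0),C.max(0))
E
```

```text
6.1667 [0.5009 0.098  0.0554] [3.136e+00 1.000e-03 1.580e+00] [-1.3 -0.8 -0.3]
[ 0.37144459 -0.15004546] [0.44433122 0.05472705]
```

View pics/top_5.png

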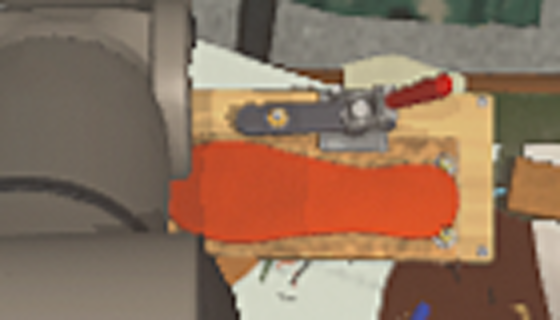

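View pics/side_5.png

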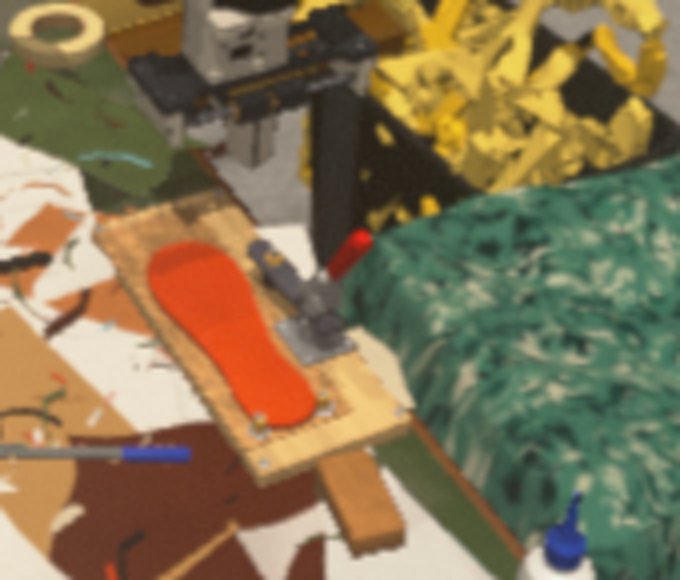

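The insole stayed home, with its heel at (458, 200) in the top crop touching both rollers. The strap is still parked with its nose at (232, 118). Next I'll move the fingertip to the strap's far side, near the nose.

Request:
{"name": "send_rows", "arguments": {
  "series": [
    [-0.03,0,0.006,0,0,0,1],
    [-0.03,0,0.006,0,0,0,1],
    [-0.025,-0.002,0,0,0,0,1],
    [-0.014,-0.001,0,0,0,-0.09,1],
    [0,0,0,0,0,0,1]
  ]
}}

```text
time: 6.68
tool_pos: [0.4924, -0.0029, 0.0423]
tool_rot: [-3.139, 0.0, 1.671]
contact_force: [0.2, 0.3, 0.4]
opening: 0.0007
```

```bash
python3 shot.py 6
```

```text
6.6833 [ 0.4924 -0.0029  0.0423] [-3.139  0.     1.671] [0.2 0.3 0.4]
```

View pics/side_6.png

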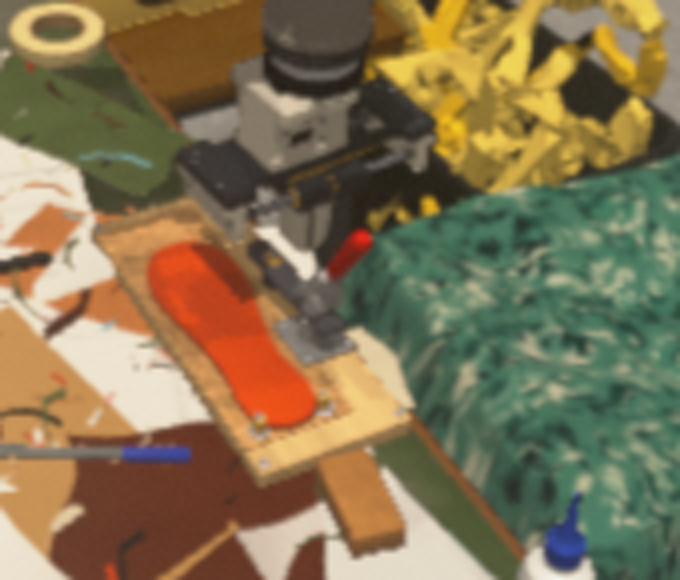

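Request:
{"name": "send_rows", "arguments": {
  "series": [
    [0.002,-0.005,0,0,0,0,1],
    [0.003,-0.0075,0,0,0,-0.1,1],
    [0.003,-0.0075,0,0,0,-0.1,1],
    [0.003,-0.0075,0,0,0,-0.1,1]
  ]
}}

```text
time: 7.12
tool_pos: [0.4656, 0.0064, 0.0432]
tool_rot: [3.139, 0.001, 1.975]
contact_force: [3.5, 0.3, -0.2]
opening: 0.0006
```

```bash
cat > rt.py <<'E'
from cell import observe
import numpy as np
o=observe();y=o["tool_rot"][2];d=o["tool_pos"][:2]-[.4625,-.0775]
print("yaw-pi/2",round(y-np.pi/2,3),"r",(d@[np.cos(y),np.sin(y)]).round(4),"t",(d@[np.sin(y),-np.cos(y)]).round(4),o["contact_force"].round(1))
E
python3 rt.py
```

```text
yaw-pi/2 0.404 r 0.0759 t 0.0358 [ 3.5  0.3 -0.2]
```

Request:
{"name": "send_rows", "arguments": {
  "series": [
    [0.003,-0.008,0,0,0,-0.1,1],
    [0.003,-0.008,0,0,0,-0.1,1],
    [0.003,-0.008,0,0,0,-0.1,1],
    [0.003,-0.008,0,0,0,-0.1,1]
  ]
}}

```text
time: 7.45
tool_pos: [0.4316, 0.0003, 0.0431]
tool_rot: [3.14, 0.001, 2.375]
contact_force: [3.0, 3.0, 0.6]
opening: 0.0006
```

```bash
python3 rt.py; python3 shot.py 7
```

```text
yaw-pi/2 0.804 r 0.0762 t 0.0346 [3.  3.  0.6]
7.45 [4.316e-01 3.000e-04 4.310e-02] [3.140e+00 1.000e-03 2.375e+00] [3.  3.  0.6]
```

View pics/side_7.png

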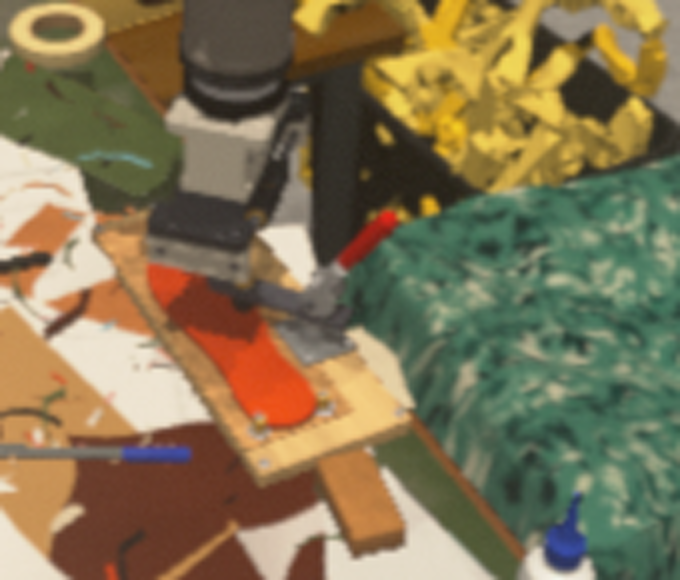

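The strap is turning with the finger, at about 0.75 rad with its nose at (215, 285). The lever is still up and the insole hasn't moved. I'll continue.

Request:
{"name": "send_rows", "arguments": {
  "series": [
    [0.003,-0.008,0,0,0,-0.1,1],
    [0.003,-0.008,0,0,0,-0.1,1],
    [0.003,-0.008,0,0,0,-0.1,1],
    [0.003,-0.008,0,0,0,-0.1,1]
  ]
}}

```text
time: 7.88
tool_pos: [0.4038, -0.0193, 0.043]
tool_rot: [3.141, 0.001, 2.771]
contact_force: [1.2, 3.0, 2.3]
opening: 0.0004
```

```bash
python3 rt.py
```

```text
yaw-pi/2 1.201 r 0.0758 t 0.0331 [1.2 3.  2.3]
```

Request:
{"name": "send_rows", "arguments": {
  "series": [
    [0.003,-0.008,0,0,0,-0.1,1],
    [0.003,-0.008,0,0,0,-0.1,1],
    [0.001,-0.004,0,0,0,-0.05,1],
    [0.001,-0.002,0,0,0,-0.03,1],
    [0,0,0,0,0,0,1]
  ]
}}

```text
time: 8.3
tool_pos: [0.39, -0.0386, 0.043]
tool_rot: [3.141, 0.0, 3.047]
contact_force: [-0.2, 0.9, 3.0]
opening: 0.0006
```

```bash
python3 rt.py
```

```text
yaw-pi/2 1.477 r 0.0759 t 0.0319 [-0.2  0.9  3. ]
```

Request:
{"name": "send_rows", "arguments": {
  "series": [
    [0.002,-0.005,0,0,0,-0.05,1],
    [0.001,-0.004,0,0,0,-0.04,1],
    [0,-0.001,0,0,0,0,1],
    [0,0,0,0,0,0,1]
  ]
}}

```text
time: 8.63
tool_pos: [0.3863, -0.0484, 0.0428]
tool_rot: [3.141, -0.0, 3.136]
contact_force: [-0.0, 3.1, 4.9]
opening: 0.0008
```

```bash
python3 rt.py; python3 shot.py 8
```

```text
yaw-pi/2 1.566 r 0.0764 t 0.0287 [-0.   3.1  4.9]
8.6333 [ 0.3863 -0.0484  0.0428] [ 3.141 -0.     3.136] [-0.   3.1  4.9]
```

View pics/side_8.png

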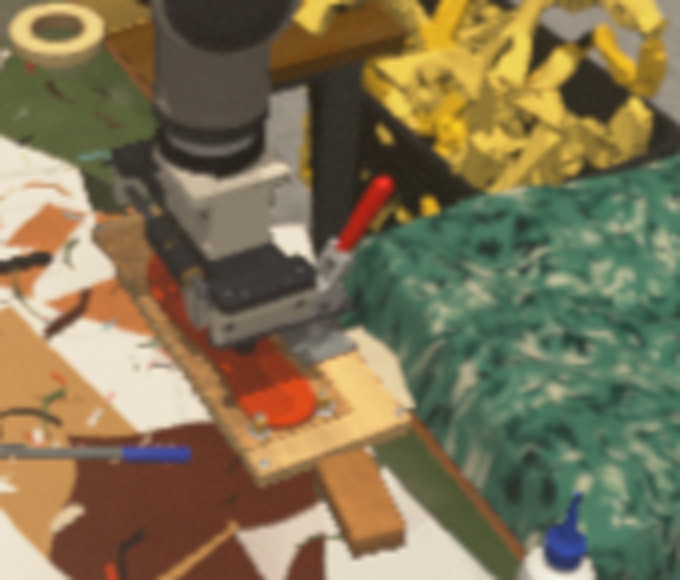

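Request:
{"name": "send_rows", "arguments": {
  "series": [
    [0,-0.001,0,0,0,-0.01,1],
    [0,-0.001,0,0,0,0,1],
    [0,0,0,0,0,0,1]
  ]
}}

```text
time: 8.98
tool_pos: [0.3859, -0.0503, 0.0427]
tool_rot: [3.141, -0.001, -3.136]
contact_force: [-0.7, 3.2, 6.1]
opening: 0.0004
```

```bash
python3 rt.py
```

```text
yaw-pi/2 -4.706 r 0.0765 t 0.0276 [-0.7  3.2  6.1]
```

Request:
{"name": "send_rows", "arguments": {
  "series": [
    [0,-0.001,-0.001,0,0,0,1],
    [0,-0.001,-0.001,0,0,0,1],
    [0,0,0,0,0,0,1]
  ]
}}

```text
time: 9.23
tool_pos: [0.3861, -0.0526, 0.0446]
tool_rot: [3.141, -0.001, -3.134]
contact_force: [-1.5, 4.0, 0.6]
opening: 0.0005
```

```bash
python3 rt.py
```

```text
yaw-pi/2 -4.705 r 0.0762 t 0.0254 [-1.5  4.   0.6]
```

```bash
python3 shot.py 9
```

```text
9.2333 [ 0.3861 -0.0526  0.0446] [ 3.141e+00 -1.000e-03 -3.134e+00] [-1.5  4.   0.6]
```

View pics/top_9.png

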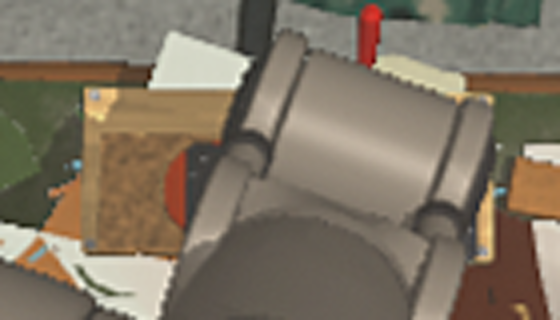

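View pics/side_9.png

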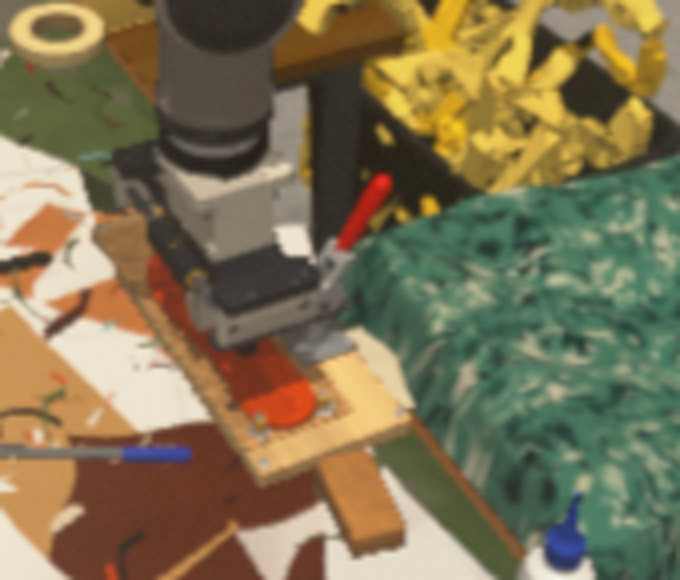

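Run:
```python
from h import *
t=np.load("top9.npz")
h=cv2.cvtColor(t["color"],cv2.COLOR_RGB2HSV);m=((h[...,0]<8)|(h[...,0]>172))&(h[...,1]>170)&(h[...,2]>80)
m[:160]=0;m[184:]=0;m[:,:300]=0;m[:,335:]=0
f=210/np.tan(np.radians(float(t["vfov"]))/2)
for v in range(160,184):
    u=np.where(m[v])[0]
    if len(u):
        c=u.mean();z=np.median(t["range_z"][v,u]);p=t["T"]@np.array([(c-t["cx"])/f*z,(v-t["cy"])/f*z,z,1]);print(v,len(u),round(c,1),p[:3].round(4))
```

```text
166 2 317.5 [ 0.5167 -0.0768  0.1557]
167 4 317.5 [ 0.5136 -0.0767  0.1573]
168 4 317.5 [ 0.5106 -0.0767  0.1584]
169 6 317.5 [ 0.508  -0.0767  0.1583]
170 5 317.0 [ 0.5051 -0.0754  0.1588]
171 5 317.0 [ 0.5042 -0.076   0.1515]
172 5 317.0 [ 0.502  -0.0762  0.1497]
173 5 317.0 [ 0.5001 -0.0766  0.1463]
174 5 317.0 [ 0.4986 -0.077   0.141 ]
175 5 317.0 [ 0.4965 -0.0773  0.1384]
176 4 316.5 [ 0.4945 -0.0763  0.1353]
177 4 316.5 [ 0.4923 -0.0765  0.1328]
178 4 316.5 [ 0.4904 -0.0768  0.1291]
179 4 316.5 [ 0.4885 -0.0772  0.1255]
180 4 316.5 [ 0.4864 -0.0775  0.1227]
181 1 317.0 [ 0.4851 -0.0794  0.1161]
```

Request:
{"name": "send_rows", "arguments": {
  "series": [
    [0,-0.001,0,0,0,0,1],
    [0,-0.001,0,0,0,0,1],
    [0,0,0,0,0,0,1]
  ]
}}

```text
time: 9.58
tool_pos: [0.3859, -0.0542, 0.0445]
tool_rot: [3.14, -0.001, -3.134]
contact_force: [-0.9, 7.8, 2.4]
opening: 0.0008
```

The lever's red grip runs along constant y ≈ −0.077, so the strap points along −x at about 1.57 rad. The force jumped to 7.8 N, which means the strap is at its stop. I'll back off and rise.

Request:
{"name": "send_rows", "arguments": {
  "series": [
    [0,0.008,0,0,0,0,1],
    [0,0.008,0,0,0,0,1],
    [0,0,-0.03,0,0,0,1],
    [0,0,-0.035,0,0,0,1],
    [0,0,-0.035,0,0,0,1]
  ]
}}

```text
time: 10.0
tool_pos: [0.3857, -0.0383, 0.1456]
tool_rot: [3.141, -0.002, -3.133]
contact_force: [0.3, -0.1, -0.0]
opening: 0.0003
```

Request:
{"name": "send_rows", "arguments": {
  "series": [
    [0,-0.012,0,0,0,-0.007,1],
    [-0.02,-0.015,0,0,0,0,1],
    [-0.025,-0.012,0,0,0,0,1],
    [-0.02,0,0,0,0,0,1],
    [0,0,0,0,0,0,1]
  ]
}}

```text
time: 10.42
tool_pos: [0.4554, -0.0777, 0.145]
tool_rot: [-3.14, 0.004, -3.127]
contact_force: [0.3, -0.7, 0.0]
opening: 0.0002
```

```bash
python3 shot.py 10
```

```text
10.4167 [ 0.4554 -0.0777  0.145 ] [-3.14   0.004 -3.127] [ 0.3 -0.7  0. ]
```

View pics/side_10.png

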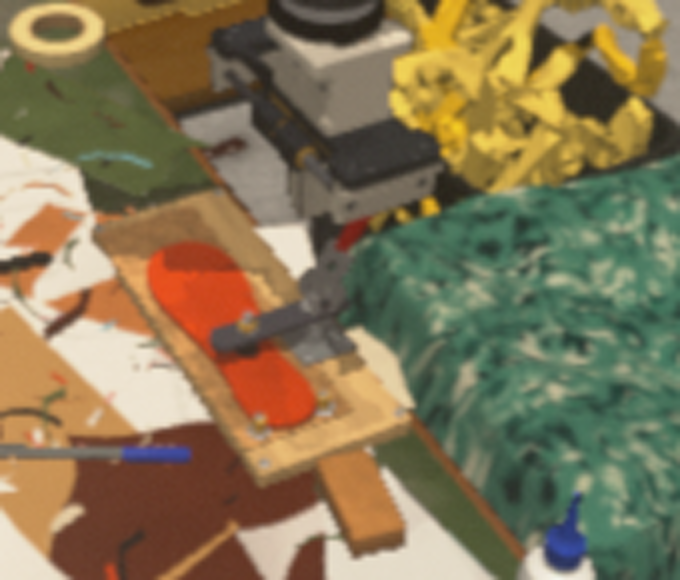

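The side view shows the strap straight across the waist with its nose at (220, 340), the insole still in its nest and the lever up. The fingers are on the lever's nose side, so I'll push along the lever's arc.

Request:
{"name": "send_rows", "arguments": {
  "series": [
    [-0.022,0,0.006,0,0,0,1],
    [-0.008,0,0.004,0,0,0,1],
    [-0.007,0,0.004,0,0,0,1]
  ]
}}

```text
time: 10.77
tool_pos: [0.4885, -0.0759, 0.1306]
tool_rot: [-3.142, -0.001, -3.126]
contact_force: [-1.0, -0.3, 4.9]
opening: 0.0003
```

Request:
{"name": "send_rows", "arguments": {
  "series": [
    [-0.006,-0.001,0.004,0,0,0,1],
    [-0.006,0,0.005,0,0,0,1],
    [-0.005,0,0.005,0,0,0,1],
    [-0.005,0,0.005,0,0,0,1]
  ]
}}

```text
time: 11.1
tool_pos: [0.5108, -0.0767, 0.1113]
tool_rot: [3.141, -0.0, -3.126]
contact_force: [-2.7, 1.9, 3.3]
opening: 0.0005
```

```bash
python3 shot.py 11
```

```text
11.1 [ 0.5108 -0.0767  0.1113] [ 3.141 -0.    -3.126] [-2.7  1.9  3.3]
```

View pics/side_11.png

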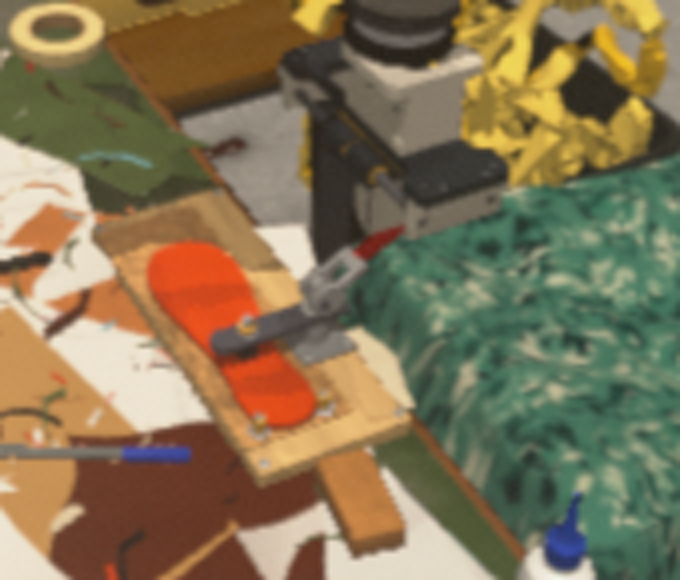

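Request:
{"name": "send_rows", "arguments": {
  "series": [
    [-0.005,0.001,0.006,0,0,0,1],
    [-0.004,0,0.006,0,0,0,1],
    [-0.003,0,0.006,0,0,0,1],
    [-0.002,0,0.006,0,0,0,1]
  ]
}}

```text
time: 11.53
tool_pos: [0.5247, -0.076, 0.0869]
tool_rot: [-3.142, -0.001, -3.126]
contact_force: [-2.8, -1.9, 2.6]
opening: 0.0003
```

Request:
{"name": "send_rows", "arguments": {
  "series": [
    [-0.001,0,0.005,0,0,0,1],
    [-0.001,0,0.005,0,0,0,1],
    [0,0,0.003,0,0,0,1],
    [0,0,0,0,0,0,1]
  ]
}}

```text
time: 11.87
tool_pos: [0.5272, -0.0758, 0.0743]
tool_rot: [3.142, 0.001, -3.127]
contact_force: [0.0, -0.6, 0.2]
opening: 0.0003
```

Request:
{"name": "send_rows", "arguments": {
  "series": [
    [0,0,0.002,0,0,0,1],
    [0,0,0.001,0,0,0,1],
    [0,0,0,0,0,0,1]
  ]
}}

```text
time: 12.12
tool_pos: [0.5275, -0.0758, 0.0732]
tool_rot: [-3.141, 0.002, -3.126]
contact_force: [-3.2, -0.2, 12.1]
opening: 0.0004
```

```bash
python3 shot.py 12
```

```text
12.1167 [ 0.5275 -0.0758  0.0732] [-3.141e+00  2.000e-03 -3.126e+00] [-3.2 -0.2 12.1]
```

View pics/side_12.png

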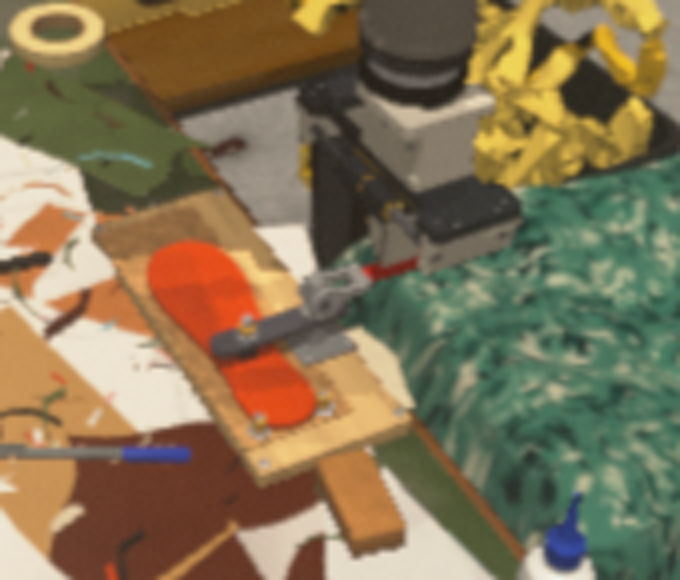

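The lever appears level at (350, 280) and the force jumped to 12 N, so it is at its stop. One more small press, then I'll lift away and check.

Request:
{"name": "send_rows", "arguments": {
  "series": [
    [0,0,0.001,0,0,0,1],
    [0,0,0,0,0,0,1],
    [0,0,0,0,0,0,1]
  ]
}}

```text
time: 12.47
tool_pos: [0.5276, -0.0758, 0.073]
tool_rot: [-3.141, 0.003, -3.126]
contact_force: [-4.8, 0.8, 18.3]
opening: 0.0004
```

Request:
{"name": "send_rows", "arguments": {
  "series": [
    [0,0,-0.01,0,0,0,1],
    [0,0,-0.03,0,0,0,1],
    [0,0,-0.04,0,0,0,1],
    [0,0.03,-0.04,0,0,0,1],
    [0,0.04,-0.01,0,0,0,1]
  ]
}}

```text
time: 12.88
tool_pos: [0.5285, -0.0127, 0.1995]
tool_rot: [-3.139, 0.01, -3.131]
contact_force: [2.1, 0.7, 0.3]
opening: 0.0004
```

Request:
{"name": "send_rows", "arguments": {
  "series": [
    [0,0.04,0,0,0,0,1],
    [0,0.04,0,0,0,0,1],
    [0,0.04,0,0,0,0,1],
    [0,0.04,0,0,0,0,1],
    [0,0.04,0,0,0,0,1]
  ]
}}

```text
time: 13.3
tool_pos: [0.5223, 0.1915, 0.1943]
tool_rot: [3.141, 0.001, -3.126]
contact_force: [0.8, 0.5, -0.6]
opening: 0.0006
```

Request:
{"name": "send_rows", "arguments": {
  "series": [
    [0,0,0,0,0,0,1],
    [0,0,0,0,0,0,1],
    [0,0,0,0,0,0,1]
  ]
}}

```text
time: 13.55
tool_pos: [0.5225, 0.1891, 0.1939]
tool_rot: [-3.141, -0.0, -3.126]
contact_force: [0.1, -0.8, 0.5]
opening: 0.0004
```

```bash
python3 shot.py 13
python3 - <<'E'
from h import *
t=np.load("top13.npz")
h=cv2.cvtColor(t["color"],cv2.COLOR_RGB2HSV);m=((h[...,0]<8)|(h[...,0]>172))&(h[...,1]>170)&(h[...,2]>80)
m[:150]=0;m[186:]=0;m[:,:300]=0;m[:,335:]=0
f=210/np.tan(np.radians(float(t["vfov"]))/2)
for v in range(150,186):
    u=np.where(m[v])[0]
    if len(u):
        c=u.mean();z=np.median(t["range_z"][v,u]);p=t["T"]@np.array([(c-t["cx"])/f*z,(v-t["cy"])/f*z,z,1]);print(v,len(u),round(c,1),p[:3].round(4))
k=orange(t,(195,240,240,318))
C=insole(t,(195,240,240,360))[:,:2];print("insole",C.min(0).round(4),C.max(0).round(4))
k2=orange(t,(195,240,318,360));v,u=np.where(k2>0);print("heel right col",u.max(),ray(t,u.max()+.5,np.mean(v[u==u.max()]),.028))
v,u=np.where(k>0);print("toe left col",u.min(),ray(t,u.min()-.5,np.mean(v[u==u.min()]),.028))
E
```

```text
13.55 [0.5225 0.1891 0.1939] [-3.141 -0.    -3.126] [ 0.1 -0.8  0.5]
156 2 314.5 [ 0.5675 -0.0751  0.0695]
157 3 315.0 [ 0.5633 -0.0762  0.0741]
158 4 314.5 [ 0.5604 -0.0749  0.0739]
159 5 315.0 [ 0.5574 -0.0763  0.0746]
160 5 315.0 [ 0.5552 -0.0765  0.0719]
161 5 315.0 [ 0.5521 -0.0765  0.0726]
162 5 315.0 [ 0.5481 -0.0762  0.0768]
163 5 315.0 [ 0.5465 -0.0766  0.0721]
164 5 315.0 [ 0.5433 -0.0766  0.0731]
165 5 315.0 [ 0.5404 -0.0766  0.0732]
166 5 315.0 [ 0.538  -0.0769  0.0709]
167 4 314.5 [ 0.5346 -0.0753  0.073 ]
168 4 314.5 [ 0.5314 -0.0753  0.0742]
169 4 314.5 [ 0.5294 -0.0756  0.0708]
170 4 314.5 [ 0.5259 -0.0755  0.0732]
171 4 314.5 [ 0.5228 -0.0754  0.0741]
172 4 314.5 [ 0.5198 -0.0754  0.0747]
173 4 314.5 [ 0.5177 -0.0757  0.0714]
174 4 314.5 [ 0.5149 -0.0758  0.0707]
175 4 314.5 [ 0.5117 -0.0758  0.0722]
176 4 314.5 [ 0.5087 -0.0758  0.0728]
177 4 314.5 [ 0.5065 -0.076   0.0697]
insole [ 0.3739 -0.0667] [0.4444 0.0579]
heel right col 338 [ 0.40590163 -0.15013193  0.028     ]
toe left col 267 [0.40766994 0.05765754 0.028     ]
```

View pics/top_13.png

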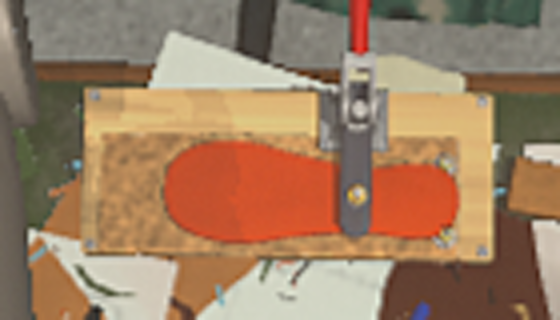

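View pics/side_13.png

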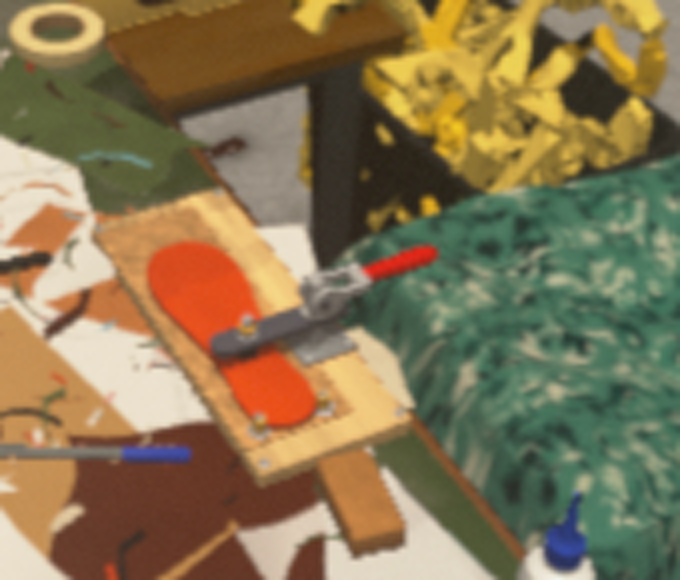

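The lever is level, with its upper side at about 73 mm all along the grip. The strap runs straight across the waist, the heel is at (458, 200) against both rollers, and the robot is clear, so I'm handing in.

```bash
python3 -c "
from cell import workorder,observe
print(workorder.hand_in()); print(observe()['time'])"
```

```text
the job is handed in; nothing more can be done
None
the job is handed in; nothing more can be done
```

The insole is clamped on the board and the job is handed in; it took about 13.6 s of robot time. I worked only with the shut fingertips and gripped nothing.

- **Insole home:** I pushed it by the toe until both rollers held it at a steady 5.5 N.
- **Strap:** I swung it round with the lever up until the force jumped to 7.8 N, which I took as its stop.
- **Lever:** I pushed it down along its arc to its stop, where the force reached 12–18 N.

**Last checks, with the arm withdrawn:**
- **Heel:** it measured (0.406, −0.150) m. My estimate of home, taken from the rollers, was (0.406, −0.150) m.
- **Alignment:** the insole lies within about 0.02 rad of the board.
- **Strap:** it lies straight across the waist, at about 1.57 rad.
- **Lever:** it is level, with the top of its grip at 73 mm all along.
- **Tools and supplies:** the sanding block, tape roll and glue bottle look unmoved in the last pictures. I did not check the edge beveler there, but the arm stayed well above the desk away from the board.

**What did not agree or could not be checked:**
- I could not measure the force between pad and insole. I infer it from the lever being fully down.
- The two cameras disagreed by up to 9 mm on the rollers and nut when I picked them by hand. Depth readings put the side camera's roller points 2–5 mm from the top camera's.
- During the strap swing the fingers briefly showed about 6 N of upward force, and it eased when I raised the tool 2 mm. I did not find the cause.

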